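# Latch the battery module into its dock in an ambulance

## Robot

A 6-joint arm with a two-finger parallel gripper is mounted at the origin on the work surface. World frame = base frame: x ahead of the robot, y to its left, z up, the work surface at z = 0. Lengths are in m, angles in rad, forces in N, time in s.
With the tool pointing down it reaches from about 0.35 to 0.775 m from the base axis. Payload 7.3 kg.
Tool frame: the origin (TCP) lies midway between the tips of the shut fingers; the grasp point (between the pads) lies 19 mm behind it; z points along the fingers, y is the line along which they close (so a half turn about z gives the same grasp; the last joint's range is limited). The gripper opens to 92 mm and grips with 3 to 60 N. Pads are 19 mm wide; open, the fingers measure 130 mm over their backs; the gripper's body (75 mm by 190 mm) begins 47 mm behind the grasp point.
Start: joints at [1.174, 0.342, 1.524, -0, 1.275, -0.146], TCP at [0.13, 0.509, 0.227] pointing down, gripper open.
Joint ranges: [-2.53, 2.53], [-0.77, 2.02], [0.04, 2.7], [-1, 4.14], [0.28, 2.66], [-3.11, 3.11]. Speed limits (rad/s): [2.57, 2.57, 3.14, 3.14, 3.14, 3.14].

## Interface

Orientations are given as [roll, pitch, yaw] about the fixed x, y, z axes, in that order (R = Rz(yaw) Ry(pitch) Rx(roll)).
In Python, from cell import monitor, vision, workorder gives the robot as it stands.
- The arm moves only by the tool move_arm, never from a script. Its argument "rows" is a list of rows, each a list of 5 numbers: the shift along the world's x, y, z in mm, then the turn about the world's z in rad, then the closure, from -1 (fully open) to 1 (shut). A call has 1 to 12 rows; each row shifts and turns the commanded pose from where the row before left it; what a row does not reach is not made up. A row lasts 1/10 s, in which the tool goes at most 50 mm and 8.59 degrees, less where a joint would pass 70% of its speed; a pose out of reach is approached as far as the arm can. A call is refused whole if a number of a shift passes 50 or a number of a turn 0.15, either way. A call with a gripper value outside its range is refused whole. The fingers move at their own pace and stop on an object; "newtons" is the grip in N (left out, the last holds). Time passes only in rows, so rows that do not move let the fingers close. It gives the time, the measured TCP pose, the force, the opening and the grip force at its end, in the units of the state.
- monitor.observe(): the state, without advancing time (a new reading comes with each control period).
- vision.read_camera(name): name is "scene" or "top" or "wrist"; returns the picture (384x512x3 uint8, red, green, blue); there is no depth.
- vision.get_calibration(name): a dict with "K" (3x3 intrinsics, pixels), "T" (4x4, takes a point from camera to world coordinates); the wrist camera has in their place "mount" (4x4, takes a point from camera to tool coordinates, whose origin is the TCP and whose axes are the flange's). Camera axes: x right, y up, looking along -z (the intrinsics and any distortion apply to the point x, -y, -z); pixel columns grow to the right and rows downward; lengths in m; the calibration is good to about 2 mm. A picture is of the moment at which its call begins: read the wrist's pose just before it. get_calibration takes no time and is no camera call.
- workorder.hand_in(): hands the job in; it is judged then, once.
The state is a dict: "time": time; "qpos": joint angles; "qvel": joint speeds; "joint_efforts": joint torques, N m; "tool_pos": TCP position; "tool_rot": TCP orientation; "contact_force": force on the tool from outside, world axes, zero at the start; "torque": the same for the moment, N m; "opening": finger opening in m; "grip_force": force on a finger pad.
Only numpy, scipy, OpenCV 4.12 (cv2) and the standard library are available. Lean on these libraries where they do the work, as an engineer would, in place of code of your own. Each camera call takes 0.05 s, during which the arm holds its last target. There are 200 camera calls.

## Task

The grey battery has been left short of its dock. Slide it along its tray until it meets the dock's rubber seal, swing the latch's wire loop over and hook it behind the steel keeper on the battery, then push the lever all the way down so that it snaps over centre and keeps the battery pulled tight against the seal. Do not knock the other things on the counter about.

Things in the scene. Friction and masses are not known exactly. Their poses are not given: they have to be found in the camera images.
- dock: Charging dock and tray, one fixture fixed to the counter. Origin on the counter under the lever's pivot; x runs along the tray from dock to battery, y across, z up. Grey block x -95 to 31 mm, 90 mm wide, top 60 mm above the counter. Tray plate x -95 to 235, y +-58 mm, top at 6 mm, with 16 mm high rails 2 mm clear of the battery on each side.
- pivot (a point): The lever's pivot, on top of the dock block: at dock x 0, y 0, z 70 mm; its axis lies along dock y.
- seal (a joint): Travel (m) of the dock's black rubber seal, an upright face 84 x 46 mm on the end of the block. 0 = not pressed, face at dock x 38 mm; grows as it is pressed in, at most 0.006. Stiff spring, 12 N per mm. The closed latch holds it pressed by about 2 to 3 mm.
- lever (a joint): Angle (rad) of the latch's lever. 0 = fully down, level, pointing along dock -x; pi/2 = upright; stop at 2. It starts about upright and stays where it is left (friction 0.06 N m). Lowering it draws the loop about 16 mm to dock -x; the pull is tightest near 0.25 rad, below that it snaps down and stays. A few newtons at its tip close it.
- lever_tip (a point): Middle of the lever's upper face (it faces the battery when the lever is upright), at its free end, 80 mm from its pivot. The lever is a steel plate 36 mm wide, 5 mm thick, its end turned up by 6 mm.
- loop: The latch's wire loop, a rigid steel U of 6 mm rod: two arms 75 mm long, 54 mm wide over all, joined by a cross bar at the free end. Origin on its pivot on the lever, 18 mm from the lever's pivot; x runs along the arms to the bar, y along its hinge. It starts standing about upright; slight friction holds it there, but it falls slowly by its own weight once it leans well over.
- loop_bar (a point): Middle of the loop's cross bar (centre of the 6 mm rod). It clears the keeper's lip only while the lever is above about 1.45 rad and the battery is at the seal.
- battery: Loose battery module (0.5 to 0.9 kg), a grey block 130 (x) x 90 (y) x 54 mm high, keeper and handle on top, standing in the tray. Origin at the centre of its underside, x away from the dock, z up; top face 54 mm above the origin. It starts 25 to 50 mm short of the seal; where it meets the seal its origin is at dock x 103 mm.
- battery_front (a point): Centre of the battery's end face that meets the seal (dock x 38 mm when just touching).
- handle (a point): Centre of the black handle bar on top of the battery: 70 mm along x, 16 mm wide (y), 12 mm high, its top 44 mm above the battery's top face, at battery x 20 mm, on a post at each end. It can be pinched across y from above.
- keeper (a point): Where the cross bar rests: on the keeper's face away from the dock, 3 mm above the battery's top. The keeper is a steel upright 32 mm wide, 16 mm high, battery x -50.5 to -45.5 mm; its lip overhangs 5.5 mm away from the dock, 11 to 15 mm above the battery's top. The bar must come down beyond the lip and be drawn in under it; the arms pass on either side.
- jar: Bystander, not to be disturbed: lidded jar, 56 mm across, 75 mm high. Origin at its underside.
- tape: Bystander, not to be disturbed: roll of tape, a ring 90 mm across, 25 mm high. Origin at its underside.
- beaker: Bystander, not to be disturbed: steel cup, 64 mm across, 80 mm high. Origin at its underside.
- carton: Bystander, not to be disturbed: cardboard carton 130 x 65 x 45 mm high. Origin at its underside.
- dish: Bystander, not to be disturbed: steel dish, 140 mm across, 45 mm high. Origin at its underside.
- spray: Bystander, not to be disturbed: white bottle, 68 mm across, 150 mm high. Origin at its underside.
- torch: Bystander, not to be disturbed: flat-sided aluminium torch, 170 mm long, 30 mm high. Origin at its underside.
Mind the look-alikes: they are no part of the job. What is shaped like the battery but red is not meant.

How it is judged:
By the outcome, as a careful person would: the job done as asked, in the order asked, and still so for the second after the job is handed in, with the robot touching nothing.
It also fails if it takes over 58 s, if anything falls off the work surface, if the arm or the gripper's body presses on something with over 40 N, if the wrist force passes 120 N, or if a joint passes its speed limit or range.

## Working session

There is one attempt and no reset: what is moved stays moved. The work goes in short steps, Python scripts to look and compute and a tool call to move; the robot and the scene stay as the last step left them, time stands still between calls to the robot, and variables do not carry over. Pictures are saved under pics/ and viewed, at most 10 in all, crops included, and the job is handed in when it is done.

Besides the shell and the picture viewer there is one more tool, called in YAML: its name, and indented under it one key for each argument. move_arm: Moves the arm, as the interface text tells. Its arguments: {"type":"object","properties":{"rows":{"type":"array","items":{"type":"array","items":{"type":"number"}}},"newtons":{"type":"number"}},"required":["rows"]}

```bash
mkdir -p pics; ls; python3 - <<'E'
from cell import monitor, vision
import cv2, numpy as np
s=monitor.observe(); print({k:np.round(v,3) for k,v in s.items()})
for n in ("scene","top"):
    im=vision.read_camera(n); cv2.imwrite(f"pics/{n}0.png",im[...,::-1])
    c=vision.get_calibration(n); print(n,{k:np.round(v,4).tolist() if k in("K","T") else v for k,v in c.items()})
c=vision.get_calibration("wrist");print(c)
E
```

```text
pics
{'time': np.float64(0.0), 'qpos': array([ 1.174,  0.343,  1.525,  0.   ,  1.275, -0.146]), 'qvel': array([ 0.001, -0.001, -0.   , -0.   ,  0.002, -0.   ]), 'joint_efforts': array([ 1.0000e-03, -4.3125e+01, -2.4422e+01,  7.2000e-02,  5.6000e-02,
       -0.0000e+00]), 'tool_pos': array([0.13 , 0.508, 0.226]), 'tool_rot': array([-3.14 , -0.   ,  2.891]), 'contact_force': array([-0.416,  0.038, -0.024]), 'torque': array([-0.001, -0.028,  0.017]), 'grip_force': np.float64(0.0), 'opening': np.float64(0.092)}
scene {'K': [[392.285, 0.0, 251.6262], [0.0, 392.285, 187.6086], [0.0, 0.0, 1.0]], 'T': [[-0.5991, -0.6435, 0.4764, 1.0558], [0.8005, -0.4714, 0.3701, 0.39], [-0.0136, 0.6031, 0.7976, 0.968], [0.0, 0.0, 0.0, 1.0]]}
top {'K': [[407.534, 0.0, 242.5587], [0.0, 407.534, 191.0234], [0.0, 0.0, 1.0]], 'T': [[0.0198, 0.9947, -0.1014, 0.3967], [-0.9998, 0.0202, 0.003, -0.029], [0.005, 0.1013, 0.9948, 1.2985], [0.0, 0.0, 0.0, 1.0]]}
{'K': array([[340.32702997,   0.        , 253.55495688],
       [  0.        , 340.32702997, 187.34834577],
       [  0.        ,   0.        ,   1.        ]]), 'mount': array([[ 8.14575939e-04,  9.56190474e-01,  2.92744109e-01,
         7.90492316e-02],
       [ 9.99998652e-01, -1.19631634e-03,  1.12498063e-03,
        -4.80611106e-04],
       [ 1.42591032e-03,  2.92742798e-01, -9.56190159e-01,
        -1.59095331e-01],
       [ 0.00000000e+00,  0.00000000e+00,  0.00000000e+00,
         1.00000000e+00]])}
```

View pics/scene0.png

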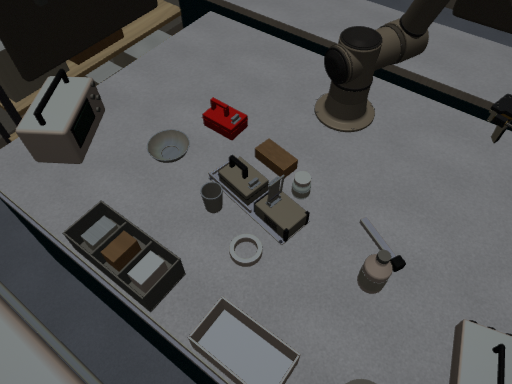

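View pics/top0.png

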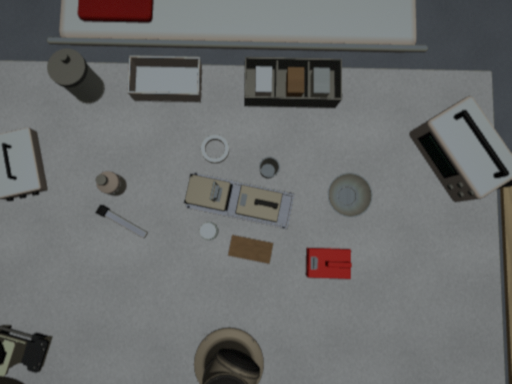

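The scene and top pictures show the dock (top px ~208,192) with the latch up, and the grey battery to its right (~260,203). The jar, carton, beaker and tape stand close by. Next I enlarge both.

```bash
python3 - <<'E'
import cv2, numpy as np
a=cv2.imread("pics/top0.png")[160:240,170:310]; b=cv2.imread("pics/scene0.png")[140:250,195:325]
a=cv2.resize(a,None,fx=5.6,fy=5.6,interpolation=cv2.INTER_CUBIC);cv2.imwrite("pics/topc.png",cv2.convertScaleAbs(a,alpha=1.5))
b=cv2.resize(b,None,fx=5.4,fy=5.4,interpolation=cv2.INTER_CUBIC);cv2.imwrite("pics/scc.png",cv2.convertScaleAbs(b,alpha=1.7))
E
```

```text
(no output)
```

View pics/topc.png

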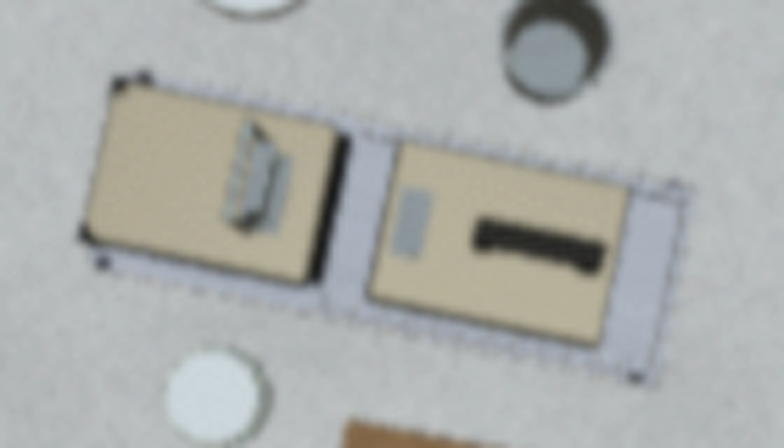

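View pics/scc.png

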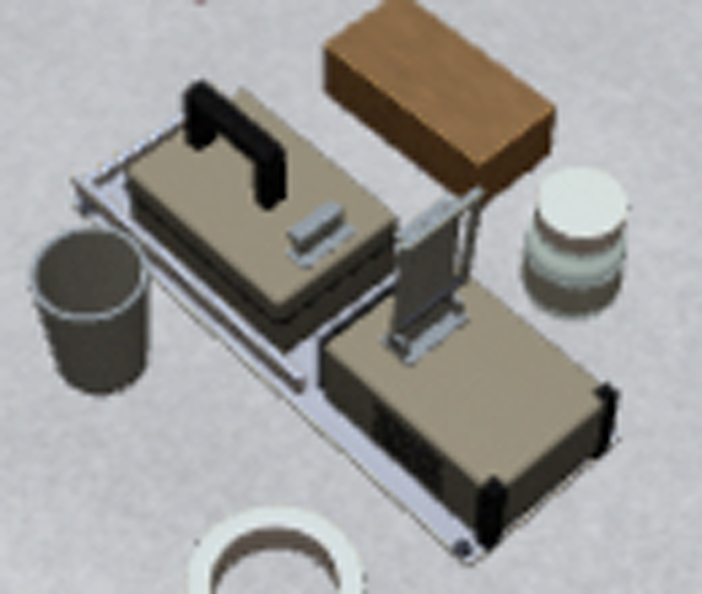

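The top crop shows the dock block's beige top (corners ~(118,85),(338,128),(310,282),(88,238)), the black seal, the battery top, the keeper (410,222) and the handle (540,245). The scene crop shows the lever upright with the loop standing just behind it. Now I segment and measure.

```bash
cat > h.py <<'E'
import numpy as np, cv2
from cell import monitor, vision
def ray(n,uv):
    c=vision.get_calibration(n); K=c["K"];T=np.array(c["T"])
    d=np.linalg.inv(K)@np.array([uv[0],uv[1],1.]); return T[:3,3],T[:3,:3]@np.array([d[0],-d[1],-d[2]])
def onz(n,uv,z):
    o,d=ray(n,uv); return o+d*(z-o[2])/d[2]
def proj(n,p):
    c=vision.get_calibration(n);T=np.array(c["T"]);q=T[:3,:3].T@(np.array(p)-T[:3,3]); q=q*[1,-1,-1]; u=np.array(c["K"])@q; return u[:2]/u[2]
E
python3 - <<'E'
from h import *
im=cv2.imread("pics/top0.png").astype(int)
m=((im[...,2]-im[...,0])>18)&(im.sum(2)>250)   # beige
m[:160]=0;m[234:]=0;m[:,:170]=0;m[:,310:]=0
m=m.astype(np.uint8)
cs,_=cv2.findContours(m,cv2.RETR_EXTERNAL,cv2.CHAIN_APPROX_NONE)
for c in cs:
    if cv2.contourArea(c)<250: continue
    P=np.array([onz("top",p[0],.06)[:2] for p in c],np.float32)
    r=cv2.minAreaRect(P*1000); print(cv2.contourArea(c),r, cv2.boundingRect(c)); print(np.round(cv2.boxPoints(r)))
bl=(im.sum(2)<110);bl[:195]=0;bl[212:]=0;bl[:,:250]=0;bl[:,285:]=0
v,u=np.nonzero(bl);P=np.array([onz("top",(a,b),.104)[:2] for a,b in zip(u,v)],np.float32)
print("handle",cv2.minAreaRect(P*1000),len(u))
E
```

```text
handle ((483.29376220703125, -100.9795150756836), (62.73616409301758, 10.62723445892334), 79.23245239257812) 70
```

```bash
python3 - <<'E'
from h import *
im=cv2.imread("pics/top0.png").astype(int)
print(im[190,195],im[200,247],im[180,230],im[192,230])
for t in (5,8,12):
  m=((im[...,2]-im[...,0])>t)&(im.sum(2)>150)
  m[:160]=0;m[234:]=0;m[:,:170]=0;m[:,310:]=0
  m=cv2.morphologyEx(m.astype(np.uint8),cv2.MORPH_OPEN,np.ones((3,3)))
  cs,_=cv2.findContours(m,cv2.RETR_EXTERNAL,cv2.CHAIN_APPROX_NONE)
  for c in cs:
    if cv2.contourArea(c)<250: continue
    P=np.array([onz("top",p[0],.06)[:2] for p in c],np.float32)
    r=cv2.minAreaRect(P*1000); print(t,cv2.contourArea(c),np.round(r[0],1),np.round(r[1],1),r[2], cv2.boundingRect(c)); print(np.round(cv2.boxPoints(r)).tolist())
E
```

```text
[ 99 114 117] [103 115 118] [121 118 114] [36 33 32]
5 913.0 [487.3 -82.3] [128.   88.1] 79.78089904785156 (236, 186, 46, 35)
[[433.0, -137.0], [519.0, -153.0], [542.0, -27.0], [455.0, -12.0]]
5 918.0 [517.6  75.7] [125.5  88.4] 79.05752563476562 (185, 175, 45, 35)
[[462.0, 22.0], [549.0, 6.0], [573.0, 129.0], [486.0, 146.0]]
8 865.5 [487.6 -82.4] [126.1  87.2] 79.19824981689453 (236, 186, 46, 35)
[[433.0, -136.0], [519.0, -153.0], [542.0, -29.0], [457.0, -12.0]]
8 879.5 [517.8  75.3] [125.2  87.1] 78.62368774414062 (186, 175, 44, 35)
[[463.0, 23.0], [548.0, 5.0], [573.0, 128.0], [487.0, 145.0]]
12 783.0 [487.6 -82.3] [123.9  85. ] 79.26191711425781 (237, 186, 44, 35)
[[434.0, -135.0], [518.0, -151.0], [541.0, -29.0], [457.0, -14.0]]
12 799.0 [517.7  75.3] [121.9  84.4] 79.2615966796875 (186, 176, 43, 34)
[[465.0, 23.0], [548.0, 8.0], [570.0, 127.0], [488.0, 143.0]]
```

```bash
cat >> h.py <<'E'
ex=np.array([-.188,-.982,0]);ey=np.array([.982,-.188,0]);PV=np.array([.5117,.0441,0])
def d2w(x,y,z): return PV+ex*x/1000+ey*y/1000+np.array([0,0,z/1000])
def w2d(p): q=(np.array(p)-PV)*1000; return np.array([q@ex,q@ey,q[2]])
E
python3 - <<'E'
from h import *
for nm,p in dict(barL=(0,-27,163),barR=(0,27,163),levL=(0,-18,150),levR=(0,18,150),pivL=(0,-18,70),pivR=(0,18,70),blkA=(-95,-45,60),blkB=(31,45,60),blkC=(31,-45,60),keeper=(83,0,74)).items():
    a=proj("top",d2w(*p));b=proj("scene",d2w(*p))
    print(nm,"topcrop",np.round((a-[170,160])*5.6),"scenecrop",np.round((b-[195,140])*5.4))
for n,uv,z in (("beaker",(268,167),.08),("jar",(208,231),.075),("tape",(215,149),.025),("carton",(250,249),.045)):
    print(n,np.round(w2d(onz("top",uv,z))))
E
```

```text
barL topcrop [242. 225.] scenecrop [469. 171.]
barR topcrop [265. 120.] scenecrop [389. 230.]
levL topcrop [247. 209.] scenecrop [455. 197.]
levR topcrop [263. 140.] scenecrop [402. 236.]
pivL topcrop [257. 222.] scenecrop [448. 292.]
pivR topcrop [271. 157.] scenecrop [399. 331.]
blkA topcrop [ 77. 236.] scenecrop [615. 385.]
blkB topcrop [338. 123.] scenecrop [320. 335.]
blkC topcrop [303. 284.] scenecrop [443. 242.]
keeper topcrop [414. 221.] scenecrop [316. 215.]
beaker [134. 111.  80.]
jar [  -3. -115.   75.]
tape [-41. 142.  25.]
carton [ 132. -142.   45.]
```

move_arm:
  rows:
    - [30,-40,0,-0.126,0.1]
    - [30,-40,0,-0.126,0.1]
    - [30,-40,0,-0.126,0.1]
    - [30,-40,0,-0.126,0.1]
    - [30,-40,0,-0.126,0.1]
    - [30,-40,0,-0.126,0.1]
    - [30,-40,0,-0.126,0.1]
    - [30,-40,0,-0.126,0.1]
    - [30,-40,0,-0.126,0.1]
    - [30,-40,0,-0.126,0.1]
    - [30,-40,0,-0.126,0.1]
    - [30,-40,0,-0.126,0.1]

```text
time: 1.3
tool_pos: [0.491, 0.0266, 0.2265]
tool_rot: [-3.141, -0.0, 1.373]
contact_force: [0.6, 0.8, -0.3]
opening: 0.0414
grip_force: 0.0
```

move_arm:
  rows:
    - [-2.5,-43,0,0.009,0.1]
    - [-2.5,-43,0,0,0.1]
    - [-2.5,-42,0,0,0.1]
    - [0,0,-40,0,0.1]
    - [0,0,-40,0,0.1]
    - [0,0,-40,0,0.1]
    - [0,0,-22,0,0.1]
    - [0,0,0,0,0.1]
    - [0,0,0,0,1]
    - [0,0,0,0,1]
    - [0,0,0,0,1]
    - [0,0,0,0,1]
  newtons: 20

```text
time: 2.5
tool_pos: [0.485, -0.1, 0.0865]
tool_rot: [3.135, 0.001, 1.388]
contact_force: [2.0, -0.7, -3.0]
opening: 0.0159
grip_force: 20.0
```

move_arm:
  rows:
    - [1,5,0,0,1]
    - [1,5,0,0,1]
    - [1,5,0,0,1]
    - [1,5,0,0,1]
    - [0.8,4,0,0,1]
    - [0,0,0,0,1]
    - [0,0,0,0,1]

```text
time: 3.2
tool_pos: [0.4891, -0.0768, 0.086]
tool_rot: [3.137, 0.002, 1.388]
contact_force: [1.7, -6.0, 1.6]
opening: 0.0158
grip_force: 20.0
```

move_arm:
  rows:
    - [0.2,1,0,0,1]
    - [0,0,0,0,1]
    - [0,0,0,0,1]

```text
time: 3.5
tool_pos: [0.4893, -0.0763, 0.0862]
tool_rot: [3.137, 0.003, 1.388]
contact_force: [1.8, -7.7, 4.0]
opening: 0.0159
grip_force: 20.0
```

move_arm:
  rows:
    - [0.2,1,0,0,1]
    - [0,0,0,0,1]
    - [0,0,0,0,1]

```text
time: 3.8
tool_pos: [0.4895, -0.0754, 0.0862]
tool_rot: [3.137, 0.003, 1.388]
contact_force: [1.3, -7.9, 3.1]
opening: 0.0158
grip_force: 20.0
```

move_arm:
  rows:
    - [0.2,1,0,0,1]
    - [0,0,0,0,1]
    - [0,0,0,0,1]

```text
time: 4.1
tool_pos: [0.4897, -0.0744, 0.0862]
tool_rot: [3.137, 0.003, 1.388]
contact_force: [1.6, -7.3, 3.2]
opening: 0.0158
grip_force: 20.0
```

move_arm:
  rows:
    - [0.2,1,0,0,1]
    - [0,0,0,0,1]
    - [0,0,0,0,1]

```text
time: 4.4
tool_pos: [0.4899, -0.0735, 0.0862]
tool_rot: [3.137, 0.003, 1.388]
contact_force: [0.5, -9.4, 4.6]
opening: 0.0157
grip_force: 20.0
```

move_arm:
  rows:
    - [0.2,1,0,0,1]
    - [0,0,0,0,1]
    - [0,0,0,0,1]

```text
time: 4.7
tool_pos: [0.4897, -0.0729, 0.0862]
tool_rot: [3.138, 0.004, 1.388]
contact_force: [-0.5, -10.8, 4.5]
opening: 0.0161
grip_force: 20.0
```

move_arm:
  rows:
    - [0.2,1,0,0,1]
    - [0,0,0,0,1]
    - [0,0,0,0,1]

```text
time: 5.0
tool_pos: [0.4897, -0.0724, 0.0862]
tool_rot: [3.138, 0.005, 1.388]
contact_force: [-1.8, -13.3, 4.5]
opening: 0.0159
grip_force: 20.0
```

move_arm:
  rows:
    - [0,0,0,0,0.1]
    - [0,0,0,0,0.1]
    - [0,0,0,0,0.1]
    - [0,0,35,0,0.1]
    - [0,0,35,0,0.1]
    - [0,0,35,0,0.1]
    - [0,0,35,0,0.1]
    - [8.2,42.6,0,0,1]
    - [8.2,42.6,0,0,1]
    - [8.2,42.6,0,0,1]
    - [8.2,42.6,0,0,1]
    - [0,0,0,0,1]

```text
time: 6.2
tool_pos: [0.5215, 0.1058, 0.2245]
tool_rot: [-3.141, -0.002, 1.393]
contact_force: [-0.5, -0.4, -0.7]
opening: 0.0058
grip_force: 0.0
```

```bash
cat >> h.py <<'E'
def wcal():
    s=monitor.observe(); c=vision.get_calibration("wrist")
    from scipy.spatial.transform import Rotation as Rn
    T=np.eye(4);T[:3,:3]=Rn.from_euler("xyz",s["tool_rot"]).as_matrix();T[:3,3]=s["tool_pos"]
    return {"K":c["K"],"T":T@np.array(c["mount"])}
_g=vision.get_calibration
class _V: pass
def wproj(C,p):
    T=C["T"];q=T[:3,:3].T@(np.array(p)-T[:3,3])*[1,-1,-1];u=np.array(C["K"])@q;return u[:2]/u[2]
E
python3 - <<'E'
from h import *
C=wcal();np.savez("w1.npz",**C)
im=vision.read_camera("wrist")[...,::-1]
sc=vision.read_camera("scene")[...,::-1]
a=cv2.resize(sc[140:250,205:325],None,fx=3.4,fy=3.4,interpolation=cv2.INTER_CUBIC)
out=np.zeros((384,512+420,3),np.uint8);out[:,:512]=im;out[:a.shape[0],512:512+a.shape[1]]=a
out=cv2.resize(cv2.convertScaleAbs(out,alpha=1.6),(800,int(384*800/932)));cv2.imwrite("pics/w1.png",out)
cv2.imwrite("pics/w1raw.png",im);cv2.imwrite("pics/s1raw.png",sc)
for p in ((0,-27,163),(0,27,163),(-10,0,162),(0,0,150),(103-65,45,60),(103-65,-45,60),(55,0,76)): print(p,np.round(wproj(C,d2w(*p))),np.round(wproj(C,d2w(*p))*800/932))
E
```

```text
(0, -27, 163) [218. 282.] [187. 242.]
(0, 27, 163) [291. 283.] [250. 243.]
(-10, 0, 162) [255. 270.] [219. 231.]
(0, 0, 150) [255. 273.] [219. 234.]
(38, 45, 60) [296. 260.] [254. 223.]
(38, -45, 60) [212. 259.] [182. 222.]
(55, 0, 76) [254. 282.] [218. 242.]
```

View pics/w1.png

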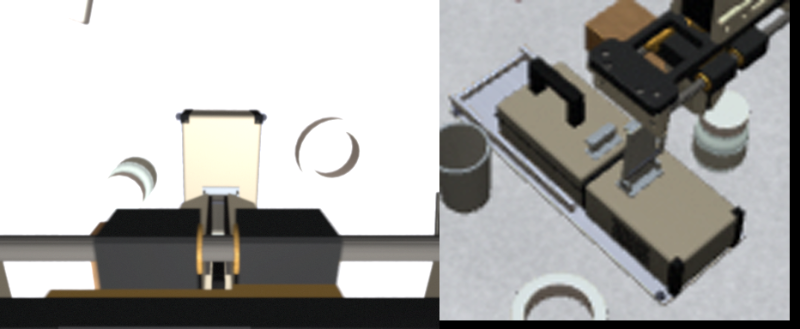

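The wrist picture (left half) shows the rear of the dock with the gripper hiding the bar. The scene half shows the battery at the seal and the lever upright at ~(640,150). Next I go behind the bar and push it over.

move_arm:
  rows:
    - [2,-0.4,-17,-0.011,1]
    - [0,0,-17,0,1]
    - [0,0,-17,0,1]
    - [0,0,-17,0,1]
    - [-1.7,-8.8,0,0,1]
    - [-1.7,-8.8,0,0,1]
    - [-1.7,-8.8,0,0,1]
    - [-1.7,-8.8,0,0,1]
    - [0,0,0,0,1]

```text
time: 7.2
tool_pos: [0.5169, 0.064, 0.1575]
tool_rot: [3.14, 0.0, 1.375]
contact_force: [-0.3, 0.6, 1.2]
opening: 0.0004
grip_force: 0.0
```

```bash
python3 - <<'E'
from h import *
s=monitor.observe();print(w2d(s["tool_pos"]),s["contact_force"],s["tool_rot"])
E
```

```text
[-20.47258968   1.38162384 157.49862884] [-0.29026934  0.56277884  1.19046073] [3.14028810e+00 9.54771136e-05 1.37514116e+00]
```

move_arm:
  rows:
    - [-0.75,-3.93,0,0,1]
    - [-0.75,-3.93,0,0,1]
    - [-0.75,-3.93,0,0,1]
    - [-0.75,-3.93,0,0,1]
    - [-0.75,-3.93,0,0,1]
    - [-0.75,-3.93,-0.5,0,1]
    - [-0.75,-3.93,-0.5,0,1]
    - [-0.75,-3.93,-0.5,0,1]
    - [-0.75,-3.93,-1,0,1]

```text
time: 8.1
tool_pos: [0.51, 0.0297, 0.1542]
tool_rot: [3.141, 0.0, 1.377]
contact_force: [-0.2, 0.2, 0.3]
opening: 0.0006
grip_force: 0.0
```

move_arm:
  rows:
    - [-0.75,-3.93,-2,0,1]
    - [-0.75,-3.93,-2,0,1]
    - [-0.75,-3.93,-2,0,1]
    - [-0.75,-3.93,-2,0,1]
    - [-0.66,-3.44,-3,0,1]
    - [-0.66,-3.44,-3,0,1]
    - [-0.66,-3.44,-3,0,1]
    - [-0.66,-3.44,-3,0,1]
    - [0,0,0,0,1]
    - [0,0,0,0,1]

```text
time: 9.1
tool_pos: [0.5044, 0.0005, 0.1342]
tool_rot: [3.142, -0.0, 1.377]
contact_force: [0.2, 0.8, -0.3]
opening: 0.0005
grip_force: 0.0
```

```bash
python3 - <<'E'
from h import *
s=monitor.observe();print(w2d(s["tool_pos"]),s["contact_force"],s["tool_rot"])
C=wcal()
sc=vision.read_camera("scene")[...,::-1];tp=vision.read_camera("top")[...,::-1]
a=cv2.resize(sc[140:250,205:325],None,fx=5,fy=5,interpolation=cv2.INTER_CUBIC)
cv2.imwrite("pics/s2.png",cv2.convertScaleAbs(a,alpha=1.6))
E
```

```text
[ 44.19521984   1.0249917  134.20073136] [ 0.2288017   0.7559859  -0.33701752] [ 3.14158922e+00 -5.16672054e-05  1.37657968e+00]
```

View pics/s2.png

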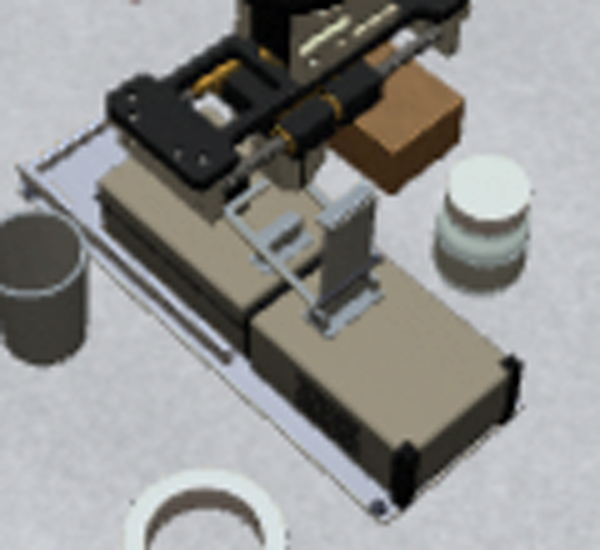

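The loop is leaning about 50° with the bar at px ~(245,200), and the lever is still upright. I wait for the loop to fall.

move_arm:
  rows:
    - [0,0,3,0,1]
    - [0.75,3.93,3,0,1]
    - [0,0,0,0,1]
    - [0,0,0,0,1]
    - [0,0,0,0,1]
    - [0,0,0,0,1]
    - [0,0,0,0,1]
    - [0,0,0,0,1]
    - [0,0,0,0,1]
    - [0,0,0,0,1]
    - [0,0,0,0,1]
    - [0,0,0,0,1]

```text
time: 10.4
tool_pos: [0.5052, 0.0045, 0.1403]
tool_rot: [3.141, 0.0, 1.377]
contact_force: [-0.5, 0.5, 0.0]
opening: 0.0002
grip_force: 0.0
```

```bash
python3 - <<'E'
from h import *
s=monitor.observe();print(w2d(s["tool_pos"]),s["contact_force"],s["tool_rot"])
sc=vision.read_camera("scene")[...,::-1]
cv2.imwrite("pics/s3raw.png",sc)
a=cv2.resize(sc[160:220,230:300],None,fx=8,fy=8,interpolation=cv2.INTER_CUBIC)
cv2.imwrite("pics/s3.png",cv2.convertScaleAbs(a,alpha=1.6))
for x,z in((70.7,63),(72,75),(74.5,95),(57.5,136)):
  for y in(-24,24): print(x,y,z,np.round((proj("scene",d2w(x,y,z))-[230,160])*8))
E
```

```text
[ 40.13453257   1.02526571 140.26317155] [-0.46194658  0.48463389  0.04714182] [3.14142181e+00 2.55172706e-05 1.37681956e+00]
70.7 -24 63 [259. 162.]
70.7 24 63 [162. 233.]
72 -24 75 [257. 139.]
72 24 75 [159. 211.]
74.5 -24 95 [252. 100.]
74.5 24 95 [153. 172.]
57.5 -24 136 [287.  53.]
57.5 24 136 [185. 127.]
```

View pics/s3.png

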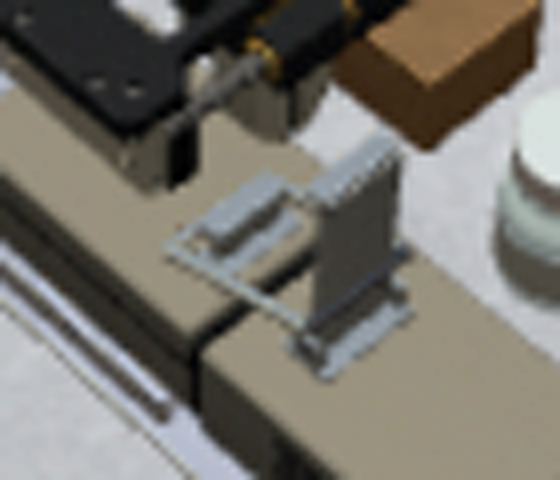

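The bar's near corner is at px (170,248), which matches z ≈ 63 mm, so it has dropped beyond the keeper's lip. Now the lever.

move_arm:
  rows:
    - [1.32,6.87,-0.5,0,1]
    - [1.32,6.87,-0.5,0,1]
    - [1.32,6.87,-0.5,0,1]
    - [1.32,6.87,-0.5,0,1]
    - [1.11,5.79,-0.6,0,1]
    - [1.11,5.79,-0.6,0,1]
    - [1.11,5.79,-0.6,0,1]
    - [1.04,5.43,-2.1,0,1]
    - [1.04,5.43,-2.1,0,1]
    - [1.04,5.43,-2.1,0,1]
    - [0,0,0,0,1]

```text
time: 11.55
tool_pos: [0.5168, 0.0663, 0.1297]
tool_rot: [-3.141, -0.0, 1.377]
contact_force: [-1.2, -0.1, 0.8]
opening: 0.0007
grip_force: 0.0
```

move_arm:
  rows:
    - [0.91,4.74,-3.4,0,1]
    - [0.91,4.74,-3.4,0,1]
    - [0.91,4.74,-3.4,0,1]
    - [0,0,0,0,1]

```text
time: 11.95
tool_pos: [0.5196, 0.0803, 0.1194]
tool_rot: [-3.141, 0.0, 1.377]
contact_force: [0.7, -0.7, 0.6]
opening: 0.0006
grip_force: 0.4
```

```bash
python3 - <<'E'
from h import *
s=monitor.observe();print(w2d(s["tool_pos"]),s["contact_force"],s["tool_rot"])
sc=vision.read_camera("scene")[...,::-1]
a=cv2.resize(sc[150:230,220:310],None,fx=6,fy=6,interpolation=cv2.INTER_CUBIC)
cv2.imwrite("pics/s4.png",cv2.convertScaleAbs(a,alpha=1.6))
E
```

```text
[-36.99192579   0.97020737 119.43725445] [ 0.7261082  -0.72201996  0.57142637] [-3.14137590e+00  1.81513147e-04  1.37732931e+00]
```

View pics/s4.png

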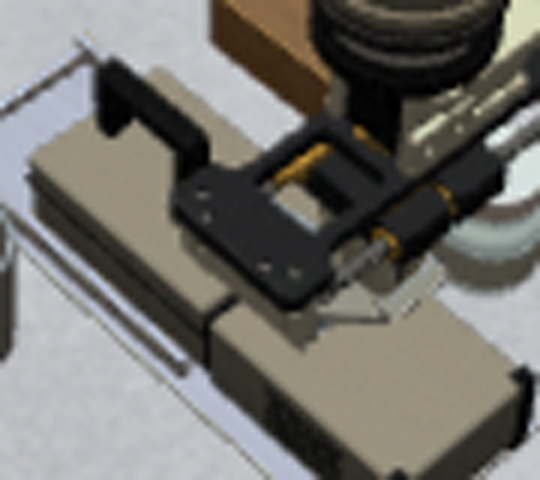

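The lever is down to about 45°, its tip at px ~(385,315); the gripper hides the loop. I carry on down.

move_arm:
  rows:
    - [0.71,3.7,-4.6,0,1]
    - [0.71,3.7,-4.6,0,1]
    - [0.71,3.7,-4.6,0,1]
    - [0,0,0,0,1]

```text
time: 12.4
tool_pos: [0.5216, 0.0914, 0.1054]
tool_rot: [-3.141, 0.0, 1.377]
contact_force: [0.3, -0.4, 1.4]
opening: 0.0005
grip_force: 0.2
```

move_arm:
  rows:
    - [0.46,2.42,-5.4,0,1]
    - [0.46,2.42,-5.4,0,1]
    - [0.46,2.42,-5.4,0,1]
    - [0,0,0,0,1]

```text
time: 12.8
tool_pos: [0.5225, 0.0985, 0.0888]
tool_rot: [-3.14, 0.0, 1.377]
contact_force: [0.2, 0.8, -0.8]
opening: 0.0003
grip_force: 0.0
```

move_arm:
  rows:
    - [0.2,0.8,-4,0,1]
    - [0.2,0.8,-4,0,1]
    - [0.2,0.8,-4,0,1]
    - [0,0,0,0,1]

```text
time: 13.2
tool_pos: [0.5233, 0.1006, 0.0772]
tool_rot: [-3.14, 0.0, 1.377]
contact_force: [-0.6, -0.4, 0.3]
opening: 0.0006
grip_force: 0.0
```

move_arm:
  rows:
    - [0,0,-2,0,1]
    - [0,0,-2,0,1]
    - [0,0,-1,0,1]
    - [0,0,0,0,1]
    - [0,0,0,0,1]

```text
time: 13.7
tool_pos: [0.5237, 0.1006, 0.073]
tool_rot: [3.141, 0.0, 1.377]
contact_force: [0.8, 0.4, 0.2]
opening: 0.0005
grip_force: 0.0
```

move_arm:
  rows:
    - [0,0,30,0,1]
    - [0,0,40,0,1]
    - [0,0,40,0,1]
    - [8,40,40,0,1]
    - [8,40,0,0,1]
    - [8,40,0,0,1]
    - [8,40,0,0,1]
    - [0,0,0,0,1]

```text
time: 14.5
tool_pos: [0.5546, 0.26, 0.2175]
tool_rot: [3.141, -0.002, 1.381]
contact_force: [0.4, -0.4, 0.1]
opening: 0.0005
grip_force: 0.0
```

```bash
python3 - <<'E'
from h import *
sc=vision.read_camera("scene")[...,::-1];tp=vision.read_camera("top")[...,::-1]
a=cv2.resize(sc[150:230,220:310],None,fx=6,fy=6,interpolation=cv2.INTER_CUBIC)
b=cv2.resize(tp[170:225,180:285],(540,283)[0:2],interpolation=cv2.INTER_CUBIC)[:, :260*1]
b=cv2.resize(tp[172:222,195:255],None,fx=4.3,fy=4.3,interpolation=cv2.INTER_CUBIC)
o=np.zeros((480,800,3),np.uint8);o[:,:540]=a;o[:b.shape[0],540:540+b.shape[1]]=b[:,:260]
cv2.imwrite("pics/s5.png",cv2.convertScaleAbs(o,alpha=1.6))
E
```

```text
(no output)
```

View pics/s5.png

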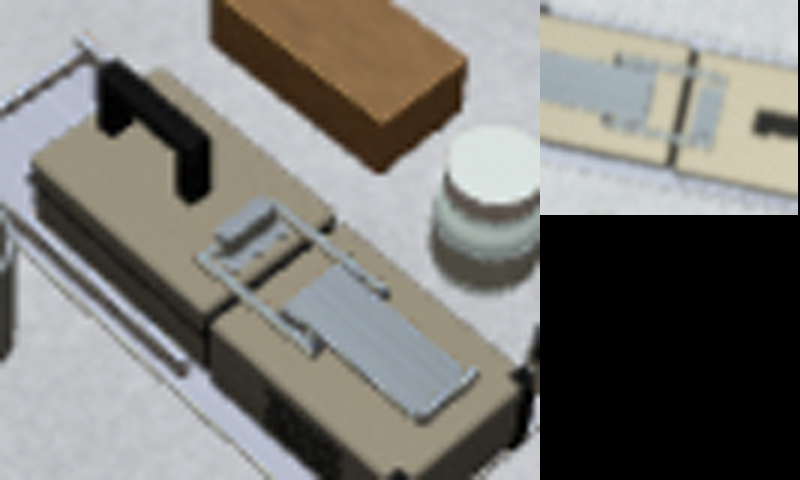

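The lever lies flat on the block, px (380,350). The loop's arms run either side of the keeper, and the bar is at its far side. As a numeric check I measure how far the battery is drawn in.

```bash
python3 - <<'E'
from h import *
R=[]
for k in range(3):
  im=vision.read_camera("top")[...,::-1].astype(int)
  for t in(5,8):
    m=((im[...,2]-im[...,0])>t)&(im.sum(2)>150)
    m[:160]=0;m[234:]=0;m[:,:170]=0;m[:,310:]=0
    m=cv2.morphologyEx(m.astype(np.uint8),cv2.MORPH_OPEN,np.ones((3,3)))
    cs,_=cv2.findContours(m,cv2.RETR_EXTERNAL,cv2.CHAIN_APPROX_NONE)
    for c in cs:
      if cv2.contourArea(c)<250: continue
      P=np.array([onz("top",p[0],.06) for p in c]);D=np.array([w2d(p)[:2] for p in P],np.float32)
      r=cv2.minAreaRect(D);print(t,np.round(r[0],1),np.round(r[1],1),round(r[2],1))
  bl=(im.sum(2)<110);bl[:180]=0;bl[212:]=0;bl[:,:240]=0;bl[:,285:]=0
  v,u=np.nonzero(bl);D=np.array([w2d(onz("top",(a,b),.104))[:2] for a,b in zip(u,v)],np.float32)
  print("handle",np.round(cv2.minAreaRect(D)[0],1),len(u))
im0=cv2.imread("pics/top0.png").astype(int)
bl=(im0.sum(2)<110);bl[:195]=0;bl[212:]=0;bl[:,:250]=0;bl[:,285:]=0
v,u=np.nonzero(bl);D=np.array([w2d(onz("top",(a,b),.104))[:2] for a,b in zip(u,v)],np.float32)
print("handle0",np.round(cv2.minAreaRect(D)[0],1), D.mean(0))
E
```

```text
5 [-32.6 -31.7] [ 29.5 124.7] 87.2
5 [98.3 -1.9] [129.9  88.6] 0.2
8 [-32.1 -30.7] [ 26.  123.4] 89.0
8 [98.4 -1.7] [128.7  87.7] 0.2
handle [119.3  -1.8] 59
5 [34.1 -2.2] [258.3  88.5] 0.3
8 [-32.6 -31.7] [ 27.9 124.7] 87.2
8 [98.4 -1.5] [128.7  87.7] 0.1
handle [119.3  -1.8] 58
5 [34.1 -1.4] [ 89.9 258.7] 89.4
8 [-32.1 -31.1] [ 26.7 123.4] 89.0
8 [98.4 -1.7] [128.7  87.4] 0.2
handle [119.3  -1.8] 59
handle0 [147.8  -0.6] [148.08275     -0.19490759]
```

```bash
python3 -c "
from cell import workorder
print(workorder.hand_in())"
```

```text
the job is handed in; nothing more can be done
None
```

The job is handed in: the battery is against the seal, the loop is hooked behind the keeper and the lever is fully down. The top camera puts the battery about 3 mm or a little more past first contact, so the seal is being held pressed. The push on the lever read only about 1 N where I expected a few.

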